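# Line up the battery packs and hold the battery box open

## Robot

A 6-joint arm with a two-finger parallel gripper is mounted at the origin on the work surface. World frame = base frame: x ahead of the robot, y to its left, z up, the work surface at z = 0. Lengths are in mm, angles in rad, forces in N, time in s.
With the tool pointing down it reaches from about 350 to 775 mm from the base axis. Payload 7.3 kg.
Tool frame: the origin (TCP) lies at the very end of the fingers, on their centre line; the grasp point (between the pads) lies 19 mm behind it; z points along the fingers, y is the line along which they close (so a half turn about z gives the same grasp; the last joint's range is limited). The gripper opens to 92 mm and grips with 3 to 60 N. Pads are 19 mm wide; open, the fingers measure 130 mm over their backs; the gripper's body (75 mm by 190 mm) begins 47 mm behind the grasp point.
Start: joints at [-1.464, 0.342, 1.524, -0, 1.275, -0.146], TCP at [131.333, -508.33, 202.541] pointing down, gripper open.
Joint ranges: [-2.53, 2.53], [-0.77, 2.02], [0.04, 2.7], [-1, 4.14], [0.28, 2.66], [-3.11, 3.11]. Speed limits (rad/s): [2.57, 2.57, 3.14, 3.14, 3.14, 3.14].

## Interface

Orientations are given as [roll, pitch, yaw] about the fixed x, y, z axes, in that order (R = Rz(yaw) Ry(pitch) Rx(roll)).
In Python, from plant import get_obs, vision, workorder gives the robot as it stands.
- The arm moves only by the shell command python3 -m pendant 'ROWS' [OPENING]. ROWS is a JSON object of lists of equal length, an entry for each row: "dp": the shift along the tool's x, y, z in m, a list of three; "rotation": the turn, a rotation vector about the tool's x, y, z in rad, a list of three. A call has 1 to 8 rows; each row is the pose to reach, as a shift and turn from the pose commanded when the call began, along the tool's axes at that moment; what a row does not reach only later rows make up. A row lasts 1/8 s, in which the tool goes at most 62.5 mm and 10.7 degrees, less where a joint would pass 70% of its speed; a pose out of reach is approached as far as the arm can. A call with a gripper value outside its range is refused whole. OPENING is the finger opening in m, from 0 to 0.0918, set as the call begins (- or left out, the last holds). The fingers move at their own pace and stop on an object; the grip force is fixed at half the most. Time passes only in rows, so rows that repeat a pose let the fingers close. It gives the time, the measured TCP pose, the force, the opening and the grip force at its end, in the units of the state.
- get_obs(): the state, without advancing time (a new reading comes with each control period).
- vision.capture(name): name is "side" or "top" or "wrist"; returns a dict with "pixels" (400x640x3 uint8, red, green, blue), "vfov" (degrees; the focal length in pixels is half the picture's height over the tangent of half this angle, whatever the lens; pixels are square), "cx", "cy" (the principal point, pixels), "dist" ([k1, k2, p1, p2, k3] as OpenCV has them; the pictures are not rectified), "pose" (4x4, takes a point from camera to world coordinates); the wrist camera has in their place "T_tool_cam" (4x4, takes a point from camera to tool coordinates, whose origin is the TCP and whose axes are the flange's). Camera axes: x right, y up, looking along -z (the intrinsics and any distortion apply to the point x, -y, -z); pixel columns grow to the right and rows downward; lengths in mm; the calibration is good to about 2 mm. A picture is of the moment at which its call begins: read the wrist's pose just before it. There is no depth.
- workorder.close_job(): hands the job in; it is judged then, once.
The state is a dict: "time": time; "joint_positions": joint angles; "dq": joint speeds; "tau": joint torques, N m; "tool_pos": TCP position; "tcp_rot": TCP orientation; "contact_force": force on the tool from outside, world axes, zero at the start; "moment": the same for the moment, N m; "grip_width": finger opening in mm; "finger_force": force on a finger pad.
Only numpy, scipy, OpenCV 4.12 (cv2) and the standard library are available. Lean on these libraries where they do the work, as an engineer would, in place of code of your own. Each camera call takes 0.05 s, during which the arm holds its last target. There are 200 camera calls.

## Task

I am about to load the radio's battery box. First, with the box still shut, slide the three black battery packs lying askew on the tray into one straight, tight row in the tray's corner: short ends flush against the long back lip, long sides touching one another and the first pack against the end lip. Then lift the box's falling lid by its grip and hold it open at 60 degrees from closed, finishing while still holding it there at rest; leave the multimeter, spool, screwdriver and mug alone.

Things in the scene. Friction and masses are not known exactly. Their poses are not given: they have to be found in the camera images.
- tray: Fixed aluminium tray, 220 (x) x 250 (y) mm, floor 6 mm thick, left or right of the box. Origin under its centre. Lips 10 mm thick, 26 mm high over the bench: back lip along the edge at +x (inner face x = 100 mm), end lip along the edge at +y (inner face y = 115 mm); other edges open. Row done: pack x axes along tray x, centres at x = 75 mm, y = 97, 61, 25 mm, any order. Yaw within 0.2 rad.
- pack0: Loose black battery pack lying flat, 50 (its x) x 36 (its y) x 30 (z) mm, about 0.14 kg, like the other two. Origin at the centre of its underside. Starts askew on the tray (within 0.35 rad of the tray's x axis), clear of the lips and of the other packs, its brass contacts at the -x end.
- pack1: Loose black battery pack lying flat, 50 (its x) x 36 (its y) x 30 (z) mm, about 0.14 kg, like the other two. Origin at the centre of its underside. Starts askew on the tray (within 0.35 rad of the tray's x axis), clear of the lips and of the other packs, its brass contacts at the -x end.
- pack2: Loose black battery pack lying flat, 50 (its x) x 36 (its y) x 30 (z) mm, about 0.14 kg, like the other two. Origin at the centre of its underside. Starts askew on the tray (within 0.35 rad of the tray's x axis), clear of the lips and of the other packs, its brass contacts at the -x end.
- case: Fixed grey steel battery box, 200 (x) x 220 (y) x 100 (z) mm, three bays inside, closed by the lid. Origin at the centre of its underside, on the bench. Its front with two panel meters faces its -x, roughly the robot; the lid's hinge runs along its far (+x) top edge. Yaw within 0.25 rad.
- lid (a joint): Angle of the box's lid, rad: 0 closed and level, growing as its near edge rises; 1.047 is 60 degrees, stop at 1.75. It turns freely, without spring or catch, and falls shut when let go below about 1.5. The lid is a grey steel plate 200 x 220 x 6 mm, about 0.35 kg.
- lid_hinge (a point): Point on the lid's hinge line, in the middle of the box's far top edge, 100 mm above the bench and 100 mm from the case's origin towards its +x. The hinge line runs along the case's y axis. This frame turns with the lid; closed, its axes are those of the case.
- lid_grip (a point): Centre of the lid's grip: a black round bar, 20 mm diameter, 36 mm long, along the case's y axis, on a 12 mm stem. Closed, it is 172 mm from the hinge line towards the case's -x, 41 mm above it (35 mm above the lid's top face), 28 mm in from the near edge. Flat free ends: pinched from above across them, it pivots between the fingers as the lid rises. Turns with the lid.
- multimeter: Loose handheld multimeter lying on its back, black, 130 x 70 x 32 mm; bystander, leave it alone. Origin under its centre.
- spool: Loose grey spool standing on end, 60 mm diameter, 50 mm high; bystander, leave it alone. Origin under its centre.
- screwdriver: Loose screwdriver about 0.2 m long, lying at the right of the bench; bystander, leave it alone.
- mug: Loose white mug, 80 mm diameter, 90 mm high; bystander, leave it alone. Origin under its centre.
There are look-alikes about, which are no part of the job. What is shaped like the pack0 but blue or turquoise is not meant. Leave any orange look-alike of the pack2 alone.

How it is judged:
By the outcome, as a careful person would: the job done as asked, in the order asked, and still so for the second after the job is handed in, while the arm keeps its last pose, push and grip.
It also fails if it takes over 67 s, if anything falls off the work surface, if the arm or the gripper's body presses on something with over 40 N, if the wrist force passes 120 N, or if a joint passes its speed limit or range.

## Working session

There is one attempt and no reset: what is moved stays moved. The work goes in short steps, Python scripts to look and compute and a shell command to move; the robot and the scene stay as the last step left them, time stands still between calls to the robot, and variables do not carry over. Pictures are saved under pics/ and viewed, at most 10 in all, crops included, and the job is handed in when it is done.

```bash
ls; mkdir -p pics; python3 - <<'E'
from plant import get_obs, vision
import cv2,numpy as np,pickle
o=get_obs(); print(o)
d={}
for n in("side","top"):
    c=vision.capture(n); d[n]=c
    cv2.imwrite(f"pics/{n}0.png",c["pixels"][:,:,::-1])
    print(n,c["vfov"],c["cx"],c["cy"],c["dist"],np.round(c["pose"],3).tolist())
pickle.dump(d,open("d0.pkl","wb"))
E
```

```text
pics
{'time': 0.0, 'joint_positions': array([-1.46400338e+00,  3.42694855e-01,  1.52502888e+00, -3.69343452e-05,
        1.27540396e+00, -1.46008323e-01]), 'dq': array([-1.38863464e-03, -1.59358051e-04, -1.37014801e-03,  5.69109664e-05,
       -3.53345859e-03, -1.50730799e-03]), 'tau': array([-1.74886478e-03, -4.31247389e+01, -2.44218242e+01,  7.16342381e-02,
        5.59303060e-02, -1.20354375e-04]), 'tool_pos': array([ 131.26815094, -507.85609988,  201.8553217 ]), 'tcp_rot': array([-3.14006880e+00, -1.88391320e-04,  2.52811904e-01]), 'contact_force': array([-0.6407491 ,  0.81342569, -0.40329632]), 'moment': array([ 0.0013297 ,  0.00676802, -0.06523996]), 'finger_force': 0.0, 'grip_width': 91.81223335969915}
side 49.95429471318307 316.30900439312137 194.83427290767546 [-0.08433719  0.          0.          0.          0.        ] [[0.966, 0.177, -0.186, 390.067], [-0.256, 0.721, -0.644, -735.241], [0.02, 0.67, 0.742, 957.38], [0.0, 0.0, 0.0, 1.0]]
top 42.832517190761926 317.64111139776674 196.92209421660164 [-0.07377342  0.          0.          0.          0.        ] [[0.007, 0.999, -0.048, 517.772], [-1.0, 0.008, 0.013, 19.351], [0.013, 0.048, 0.999, 1608.233], [0.0, 0.0, 0.0, 1.0]]
```

View pics/top0.png

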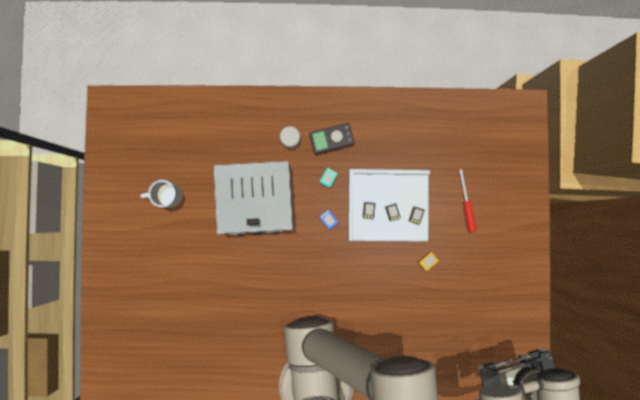

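View pics/side0.png

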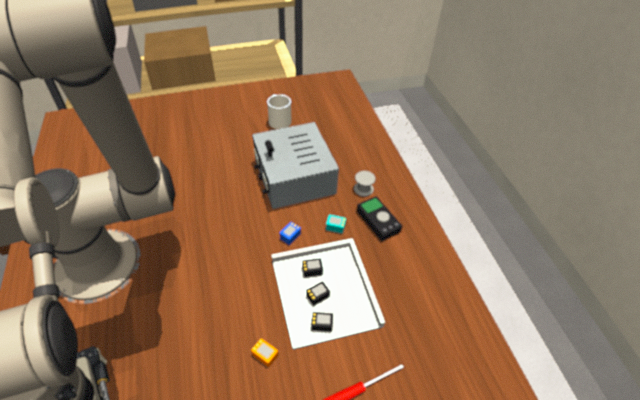

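The top view has the tray at about (389,205), with the packs at (369,210), (393,212) and (416,215). The lid grip is at (252,222) on the case at about (253,198). The blue (329,219), turquoise (328,178) and orange (429,262) look-alikes lie off the tray. Next I'll measure from the two fixed views.

```bash
cat > h.py <<'E'
import numpy as np,cv2
from plant import get_obs,vision
from scipy.spatial.transform import Rotation as Ro
def K(c):
    f=200/np.tan(np.radians(c["vfov"])/2)
    return np.array([[f,0,c["cx"]],[0,f,c["cy"]],[0,0,1.]])
def cam(n):
    o=get_obs(); c=vision.capture(n)
    if n=="wrist":
        T=np.eye(4);T[:3,:3]=Ro.from_euler("xyz",o["tcp_rot"]).as_matrix();T[:3,3]=o["tool_pos"]
        c["pose"]=T@c["T_tool_cam"]
    return c
def rays(c,px):
    u=cv2.undistortPoints(np.float64(px).reshape(-1,1,2),K(c),np.array(c["dist"]))[:,0]
    d=np.c_[u[:,0],-u[:,1],-np.ones(len(u))]@c["pose"][:3,:3].T
    return c["pose"][:3,3],d
def plane(c,px,z):
    p,d=rays(c,px); return p+d*((z-p[2])/d[:,2])[:,None]
def proj(c,P):
    P=np.atleast_2d(P); q=(P-c["pose"][:3,3])@c["pose"][:3,:3]
    return cv2.projectPoints(q*[1,-1,-1],np.zeros(3),np.zeros(3),K(c),np.array(c["dist"]))[0][:,0]
def rect(c,cnt,z):
    "min-area rectangle of a contour cast on plane z: centre, sides, yaw folded to +-pi/4"
    P=plane(c,cnt.reshape(-1,2),z)[:,:2].astype(np.float32)
    (x,y),s,a=cv2.minAreaRect(P); a=np.radians(a)
    k=round(a/(np.pi/2)); a-=k*np.pi/2
    if k%2: s=s[::-1]
    return np.round([x,y,*s],1),round(a,3)
def cnts(m,amin):
    k,_=cv2.findContours(m.astype(np.uint8),cv2.RETR_EXTERNAL,cv2.CHAIN_APPROX_NONE)
    return [q for q in k if cv2.contourArea(q)>amin]
def shift(p,yaw):
    "tool-axes dp (m) and rotation from the measured pose to a tool-down pose"
    o=get_obs();R=Ro.from_euler("xyz",o["tcp_rot"]);G=Ro.from_euler("xyz",[np.pi,0,yaw])
    print("dp",np.round(R.inv().apply(np.array(p)-o["tool_pos"])/1000,4),"rot",np.round((R.inv()*G).as_rotvec(),3))
def st():
    o=get_obs();print(round(o["time"],2),np.round(o["tool_pos"],1),np.round(o["tcp_rot"],3),"F",np.round(o["contact_force"],1),"w",round(o["grip_width"],1),"gf",round(o["finger_force"],1))
E
python3 - <<'E'
from h import *
import pickle
d=pickle.load(open("d0.pkl","rb"))
c=d["top"];p=c["pixels"].astype(int)
hsv=cv2.cvtColor(c["pixels"],cv2.COLOR_RGB2HSV)
light=(hsv[:,:,1]<50)&(hsv[:,:,2]>170)
roi=np.zeros(light.shape,bool);roi[160:250,340:440]=1
for q in cnts(light&roi,300): print("tray",rect(c,q,6))
dark=(hsv[:,:,2]<110)&roi
for q in cnts(dark,20): print("dark",rect(c,q,36),q.reshape(-1,2).mean(0))
roi[:]=0;roi[155:245,205:300]=1
for q in cnts((hsv[:,:,1]<60)&roi,500): print("case",rect(c,q,106), cv2.boxPoints(cv2.minAreaRect(q)).tolist())
for q in cnts((hsv[:,:,2]<60)&roi,10): print("grip",rect(c,q,147),q.reshape(-1,2).mean(0))
print(plane(c,[[350,241],[428,242],[429,171],[350,170]],6).round(1).tolist())
shift([480,-150,380],np.pi/2)
from plant import vision
print(vision.capture("wrist")["T_tool_cam"].round(3).tolist())
E
```

```text
tray (array([ 572.5, -226.1,  226.8,  254. ]), np.float64(-0.01))
case (array([585.7, 190.4, 208.3, 225.5]), np.float64(0.065)) [[212.79737854003906, 164.9544219970703], [289.2335205078125, 160.5866241455078], [293.2579345703125, 231.01380920410156], [216.82177734375, 235.38160705566406]]
[[457.1, -103.8, 6.0], [455.2, -350.4, 6.0], [680.0, -354.2, 6.0], [680.7, -102.8, 6.0]]
dp [ 0.4272 -0.2596 -0.1776] rot [-1.000e-03 -1.000e-03 -1.318e+00]
[[-0.0, 0.96, 0.28, 76.277], [1.0, -0.0, 0.002, 0.383], [0.002, 0.28, -0.96, -183.133], [0.0, 0.0, 0.0, 1.0]]
```

```bash
python3 -m pendant '{"dp":[[0.06,-0.03,-0.01],[0.12,-0.05,-0.02],[0.18,-0.07,-0.03],[0.24,-0.1,-0.04],[0.3,-0.13,-0.05],[0.36,-0.15,-0.058],[0.42,-0.18,-0.058],[0.48,-0.205,-0.058]],"rotation":[[0,0,-0.17],[0,0,-0.34],[0,0,-0.51],[0,0,-0.68],[0,0,-0.85],[0,0,-1.02],[0,0,-1.19],[0,0,-1.318]]}' && python3 -m pendant '{"dp":[[0.005,-0.017,0],[0.005,-0.017,0],[0.005,-0.017,0],[0.005,-0.017,0]],"rotation":[[0,0,0],[0,0,0],[0,0,0],[0,0,0]]}' && python3 - <<'E'
from h import *
import pickle
c=cam("wrist");st();pickle.dump(c,open("w1.pkl","wb"))
cv2.imwrite("pics/w1.png",c["pixels"][:,:,::-1]);print(c["vfov"],c["dist"])
E
```

```text
time: 1.15
tool_pos: [524.9, -204.7, 260.4]
tcp_rot: [3.142, 0.0, 1.576]
contact_force: [-0.6, -1.1, -0.7]
grip_width: 91.8
finger_force: 0.0
time: 1.65
tool_pos: [506.5, -202.1, 260.4]
tcp_rot: [3.141, 0.0, 1.569]
contact_force: [0.3, 1.2, -0.5]
grip_width: 91.8
finger_force: 0.0
1.7 [ 506.5 -202.   260.4] [3.141 0.    1.569] F [-0.7 -0.5 -0.1] w 91.7 gf 0.0
70.25373407047319 [-0.02685994  0.          0.          0.          0.        ]
```

View pics/w1.png

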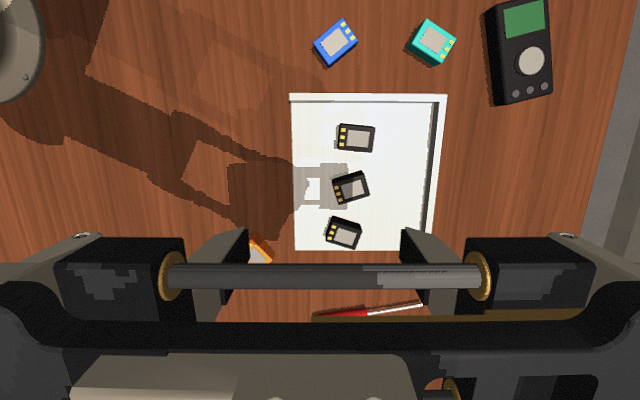

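The wrist view shows the tray's inner corner at upper right, about (437,100). The packs are at (356,138), (350,187) and (343,232), and part of the tray is in the arm's shadow.

```bash
python3 - <<'E'
from h import *
import pickle
c=pickle.load(open("w1.pkl","rb"));hsv=cv2.cvtColor(c["pixels"],cv2.COLOR_RGB2HSV)
C=c["pose"][:3,3];print("cam",C.round(1))
V=hsv[:,:,2]
print(V[187,300:375:3],V[110,280:460:4],hsv[110,280:460:4,1])
roi=np.zeros(V.shape,bool);roi[108:250,308:390]=1
for t in (50,70,90):
  for q in cnts((V<t)&roi,150):
    r,a=rect(c,q,36); s=r[2:]-[50,36]
    R=np.array([[np.cos(a),-np.sin(a)],[np.sin(a),np.cos(a)]])
    e=np.sign(R.T@(C[:2]-r[:2]))
    print(t,r,a,"corr",(r[:2]-R@(e*s/2)).round(1),q.reshape(-1,2).mean(0).round(0))
# tray outline (lip tops at z=26, open edges at z=6)
tr=(hsv[:,:,1]<40)&(V>150);tr[:,:280]=0;tr[:, 460:]=0;tr[255:]=0;tr[:85]=0
q=max(cnts(tr,3000),key=cv2.contourArea)
h=cv2.approxPolyDP(cv2.convexHull(q),4,True).reshape(-1,2);print(h.tolist());print(plane(c,h,26).round(1).tolist());print(plane(c,h,6).round(1).tolist())
# top-view pack estimate for cross-check
E
```

```text
cam [ 506.9 -126.3  443.5]
[171 177 164 244 241 240 242 171 175 178 171  63 188  26 125 117 120 116
 202 200 202  56  52 247 240] [128 130 125 243 240 239 240 239 240 240 240 244 243 243 244 243 244 239
 239 239 239 244 243 244 243 242 244 244 241 243 244 240 240 242 239 240
 239 240 147  68 241 242 141 144 134] [159 155 157   7  11   7   6  10   6   7   7   6   5   4   6   4   5  10
   5   3   7   5   4   5   5   3   6   4   2   4   4   2   2   3   1   2
   1   1  29  34   1   3 159 158 158]
50 [ 536.3 -302.7   51.3   42.3] -0.326 corr [ 535.9 -305.9] [343. 232.]
50 [ 545.2 -230.6   47.5   39.9] 0.309 corr [ 544.6 -232.8] [346. 188.]
70 [ 536.5 -303.    52.    42.9] -0.325 corr [ 536.3 -306.6] [343. 232.]
70 [ 545.  -230.7   48.2   40.8] 0.307 corr [ 544.9 -233.3] [347. 188.]
70 [ 551.2 -158.6   49.9   35.6] -0.092 corr [ 551.2 -158.4] [357. 137.]
90 [ 536.2 -302.9   52.5   43.1] -0.323 corr [ 536.3 -306.7] [343. 232.]
90 [ 545.1 -230.6   49.2   41.4] 0.318 corr [ 545.6 -233.3] [350. 187.]
90 [ 551.1 -158.6   49.8   36.3] -0.1 corr [ 551.  -158.7] [355. 137.]
[[446, 94], [430, 233], [399, 249], [295, 249], [290, 93]]
[[677.3, -99.2, 26.0], [675.9, -308.9, 26.0], [628.2, -336.8, 26.0], [459.7, -336.3, 26.0], [459.9, -98.2, 26.0]]
[[685.5, -97.9, 6.0], [684.0, -317.6, 6.0], [634.0, -346.9, 6.0], [457.4, -346.4, 6.0], [457.6, -96.8, 6.0]]
```

```bash
python3 - <<'E'
from h import *
import pickle
c=pickle.load(open("w1.pkl","rb"))
cv2.imwrite("pics/w1c.png",cv2.resize(c["pixels"][85:260,280:460,::-1],None,fx=3.4,fy=3.4,interpolation=cv2.INTER_NEAREST))
E
```

```text
(no output)
```

View pics/w1c.png

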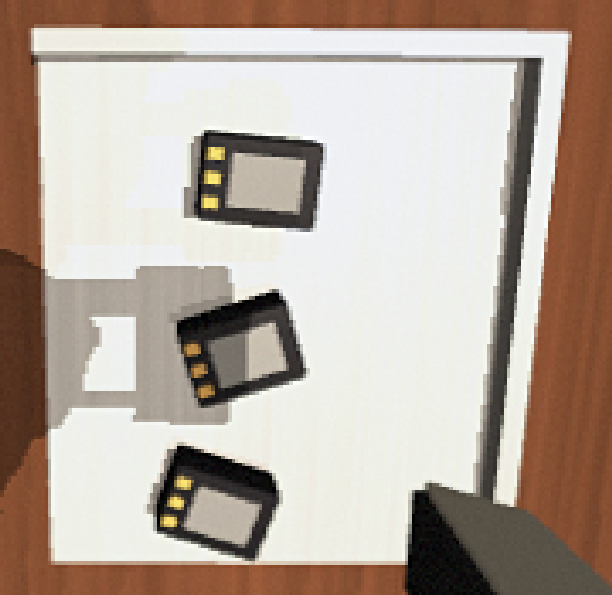

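The packs are at (551,-158, yaw -0.10), (545,-233, +0.31) and (536,-306, -0.32). The tray's inner corner is at about (667,-109) with yaw about -0.006. I'll grip each pack on its short ends, turn it straight, slide it to the end lip, then push the row to the back lip.

```bash
python3 -m pendant '{"dp":[[0.03,0.03,0.02],[0.0435,0.0445,0.08],[0.0435,0.0445,0.14],[0.0435,0.0445,0.2],[0.0435,0.0445,0.23],[0.0435,0.0445,0.249],[0.0435,0.0445,0.249]],"rotation":[[0,0,0.05],[0,0,0.093],[0,0,0.093],[0,0,0.093],[0,0,0.093],[0,0,0.093],[0,0,0.093]]}' && python3 -m pendant '{"dp":[[0,0,0],[0,0,0],[0,0,0],[0,0,0],[0,0,0],[0,0,0]],"rotation":[[0,0,0],[0,0,0],[0,0,0],[0,0,0],[0,0,0],[0,0,0]]}' 0.03; python3 -c "
from h import *
st();shift([612,-127,11],np.pi/2-.006)"
```

```text
time: 2.58
tool_pos: [550.1, -157.8, 9.9]
tcp_rot: [-3.139, -0.001, 1.477]
contact_force: [0.2, 0.5, -0.1]
grip_width: 91.8
finger_force: 0.0
time: 3.32
tool_pos: [551.3, -157.9, 12.1]
tcp_rot: [3.141, 0.0, 1.478]
contact_force: [-1.0, 0.5, 4.8]
grip_width: 36.5
finger_force: 2.7
3.33 [ 551.3 -157.9   12.1] [3.141 0.    1.478] F [-1.   0.5  4.8] w 36.5 gf 2.7
dp [0.0364 0.0576 0.0011] rot [ 0.001  0.001 -0.087]
```

```bash
python3 - <<'E'
from h import *
st()
a=cam("side")["pixels"][200:370,220:420,::-1]; b=cam("wrist")["pixels"][:,:,::-1]
cv2.imwrite("pics/p1.png",np.hstack([cv2.resize(a,(400,340),interpolation=cv2.INTER_CUBIC),cv2.resize(b[100:,140:500],(400,340))]))
E
```

```text
3.33 [ 551.3 -157.9   12.1] [3.141 0.    1.478] F [-1.   0.5  4.8] w 36.5 gf 2.7
```

View pics/p1.png

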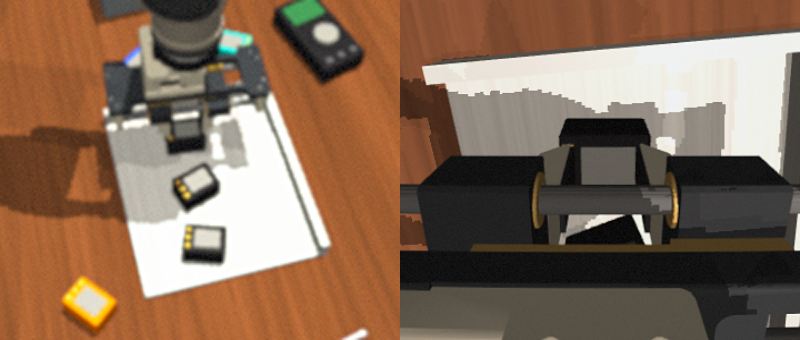

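The side crop shows the gripper over the first pack, with the other two packs untouched. In the wrist crop the pack is still square between the fingers, so I'll let the fingers settle and read them again.

```bash
python3 -m pendant '{"dp":[[0,0,0],[0,0,0],[0,0,0],[0,0,0]],"rotation":[[0,0,0],[0,0,0],[0,0,0],[0,0,0]]}' 0.03;  python3 - <<'E'
from h import *
st()
b=cam("wrist")["pixels"][:,:,::-1]
cv2.imwrite("pics/p2.png",cv2.resize(b[190:340,240:440],(800,600)))
E
```

```text
time: 3.92
tool_pos: [551.3, -157.9, 12.1]
tcp_rot: [3.141, 0.0, 1.478]
contact_force: [-1.3, 1.1, 5.4]
grip_width: 29.9
finger_force: 2.8
3.92 [ 551.3 -157.9   12.1] [3.141 0.    1.478] F [-1.3  1.1  5.4] w 29.9 gf 2.8
```

View pics/p2.png

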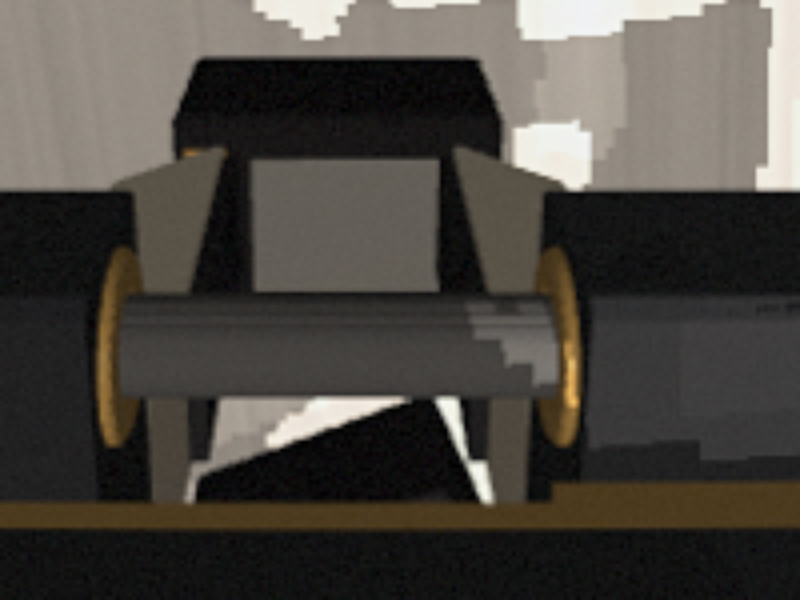

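The closer crop shows the finger ends (crop 225,150 and 455,150) lying over the pack's top face, and the opening has run to 30 mm. So the fingertips appear to be riding on top of the pack, and the real tips end about 24 mm short of the TCP. I'll check this by opening and feeling downwards gently.

```bash
python3 -m pendant '{"dp":[[0,0,-0.004],[0,0,-0.004],[0,0,-0.004],[0,0,-0.004],[0,0,-0.004],[0,0,-0.004]],"rotation":[[0,0,0],[0,0,0],[0,0,0],[0,0,0],[0,0,0],[0,0,0]]}' 0.0918; python3 -m pendant '{"dp":[[0,0,0.002],[0,0,0.005],[0,0,0.008],[0,0,0.01],[0,0,0.011],[0,0,0.011]],"rotation":[[0,0,0],[0,0,0],[0,0,0],[0,0,0],[0,0,0],[0,0,0]]}'; python3 - <<'E'
from h import *
st()
c=cam("wrist");print(c["cx"],c["cy"]);T=c["T_tool_cam"].copy();c["pose"]=T
for z in(0,-12,-24): print(z,proj(c,[[9.5,-46,z],[9.5,46,z],[-9.5,46,z]]).round(0).tolist())
cv2.imwrite("pics/p3.png",cv2.resize(c["pixels"][190:340,220:420,::-1],(800,600)))
E
```

```text
time: 4.72
tool_pos: [551.1, -157.7, 15.2]
tcp_rot: [-3.142, 0.0, 1.478]
contact_force: [-0.2, 0.4, 0.4]
grip_width: 85.4
finger_force: 0.0
time: 5.48
tool_pos: [551.1, -157.7, 4.2]
tcp_rot: [-3.142, 0.0, 1.478]
contact_force: [-0.4, -0.6, 0.4]
grip_width: 92.0
finger_force: 0.0
5.47 [ 551.1 -157.7    4.2] [-3.142  0.     1.478] F [-0.4 -0.6  0.4] w 92.0 gf 0.0
324.1360328332936 196.38099495724776
0 [[256.0, 215.0], [391.0, 215.0], [389.0, 240.0]]
-12 [[252.0, 221.0], [395.0, 221.0], [393.0, 248.0]]
-24 [[247.0, 228.0], [400.0, 228.0], [397.0, 256.0]]
```

View pics/p3.png

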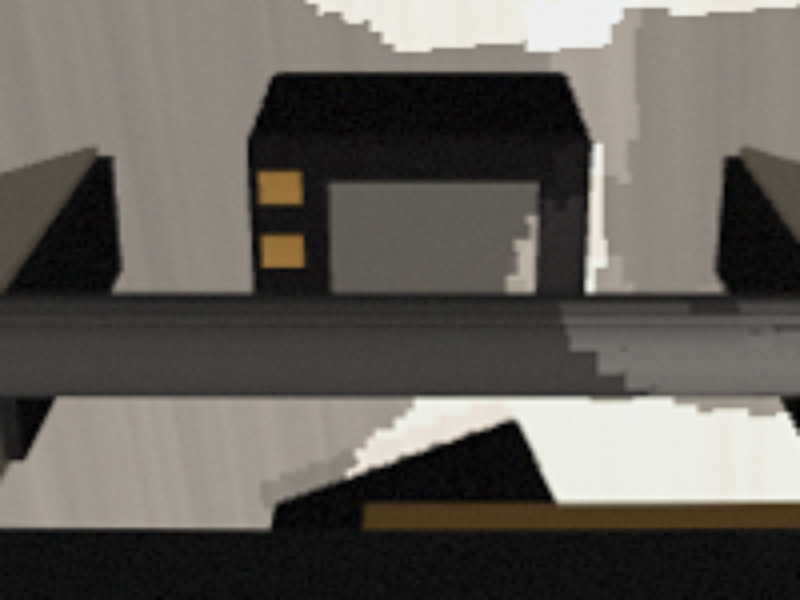

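At TCP z=4 there is no contact. In the crop the finger ends sit at (98,148) and (740,150), which is where tips 24 mm behind the TCP would project. I'll treat the real tips as being at TCP + 24 mm in z, go lower, then grip.

```bash
python3 -m pendant '{"dp":[[0,0,0.005],[0,0,0.01],[0,0,0.014],[0,0,0.016],[0,0,0.016]],"rotation":[[0,0,0],[0,0,0],[0,0,0],[0,0,0],[0,0,0]]}'; python3 -m pendant '{"dp":[[0,0,0],[0,0,0],[0,0,0],[0,0,0],[0,0,0],[0,0,0]],"rotation":[[0,0,0],[0,0,0],[0,0,0],[0,0,0],[0,0,0],[0,0,0]]}' 0.03; python3 -c "
from h import *
st();shift([612,-127,-11],np.pi/2-.006)"
```

```text
time: 6.15
tool_pos: [551.0, -157.7, -11.9]
tcp_rot: [-3.141, -0.0, 1.478]
contact_force: [0.1, 0.1, 0.2]
grip_width: 91.9
finger_force: 0.0
time: 6.9
tool_pos: [551.1, -157.8, -11.7]
tcp_rot: [3.141, 0.0, 1.478]
contact_force: [-0.6, 0.0, 0.5]
grip_width: 49.7
finger_force: 30.0
6.9 [ 551.1 -157.8  -11.7] [3.141 0.    1.478] F [-0.6  0.   0.5] w 49.7 gf 30.0
dp [ 0.0363  0.0578 -0.0007] rot [ 0.     0.    -0.087]
```

```bash
python3 -m pendant '{"dp":[[0.008,0.015,0],[0.016,0.03,0],[0.024,0.045,0],[0.03,0.058,0],[0.03,0.058,0],[0.033,0.058,0],[0.036,0.058,0],[0.038,0.058,0]],"rotation":[[0,0,-0.03],[0,0,-0.06],[0,0,-0.087],[0,0,-0.087],[0,0,-0.087],[0,0,-0.087],[0,0,-0.087],[0,0,-0.087]]}'; python3 -m pendant '{"dp":[[0,0,0],[0,0,0]],"rotation":[[0,0,0],[0,0,0]]}'; python3 -c "
from h import *
st()"
```

```text
time: 7.9
tool_pos: [612.0, -125.4, -11.7]
tcp_rot: [-3.141, 0.0, 1.565]
contact_force: [-0.9, -2.5, 0.8]
grip_width: 49.7
finger_force: 30.0
time: 8.15
tool_pos: [612.0, -125.2, -11.7]
tcp_rot: [-3.141, -0.0, 1.565]
contact_force: [-2.5, -0.9, 3.7]
grip_width: 49.9
finger_force: 30.0
8.15 [ 612.  -125.2  -11.7] [-3.141 -0.     1.565] F [-2.5 -0.9  3.7] w 49.9 gf 30.0
```

```bash
python3 -m pendant '{"dp":[[0.001,0,0],[0.002,0,0],[0.003,0,0],[0.003,0,0]],"rotation":[[0,0,0],[0,0,0],[0,0,0],[0,0,0]]}'; python3 -m pendant '{"dp":[[0.001,0,0],[0.002,0,0],[0.003,0,0],[0.003,0,0]],"rotation":[[0,0,0],[0,0,0],[0,0,0],[0,0,0]]}'
```

```text
time: 8.65
tool_pos: [612.0, -125.2, -11.6]
tcp_rot: [-3.141, 0.004, 1.565]
contact_force: [-5.0, -10.4, 2.2]
grip_width: 49.6
finger_force: 30.0
time: 9.15
tool_pos: [612.1, -125.2, -11.5]
tcp_rot: [3.141, 0.007, 1.565]
contact_force: [-4.0, -23.0, 0.2]
grip_width: 49.9
finger_force: 30.0
```

```bash
python3 -m pendant '{"dp":[[-0.003,0,0],[-0.006,0,0],[-0.006,0,0]],"rotation":[[0,0,0],[0,0,0],[0,0,0]]}'; python3 -m pendant '{"dp":[[0,0,0],[0,0,0],[0,0,-0.01],[0,0,-0.03],[0,0,-0.06],[0,0,-0.06]],"rotation":[[0,0,0],[0,0,0],[0,0,0],[0,0,0],[0,0,0],[0,0,0]]}' 0.062;  python3 -m pendant '{"dp":[[-0.036,-0.022,0],[-0.072,-0.044,0],[-0.108,-0.0665,0],[-0.108,-0.0665,0],[-0.108,-0.0665,0]],"rotation":[[0,0,-0.12],[0,0,-0.24],[0,0,-0.316],[0,0,-0.316],[0,0,-0.316]]}' 0.0918; python3 - <<'E'
from h import *
st();shift([545.3,-233.3,-12],np.pi/2+.31)
c=cam("wrist");cv2.imwrite("pics/w2.png",c["pixels"][:,:,::-1])
E
```

```text
time: 9.52
tool_pos: [612.1, -125.3, -11.7]
tcp_rot: [-3.141, 0.0, 1.565]
contact_force: [-3.1, -1.7, 4.1]
grip_width: 49.7
finger_force: 30.0
time: 10.28
tool_pos: [614.4, -125.8, 51.4]
tcp_rot: [3.136, 0.002, 1.565]
contact_force: [-0.1, 0.1, -0.7]
grip_width: 61.8
finger_force: 0.0
time: 10.9
tool_pos: [545.2, -232.5, 47.9]
tcp_rot: [-3.141, -0.001, 1.88]
contact_force: [0.5, 0.3, -0.5]
grip_width: 91.7
finger_force: 0.0
10.9 [ 545.2 -232.5   47.9] [-3.141e+00 -1.000e-03  1.880e+00] F [ 0.5  0.3 -0.5] w 91.7 gf 0.0
dp [-0.0009 -0.0002  0.0599] rot [-0.    -0.001 -0.001]
```

View pics/w2.png

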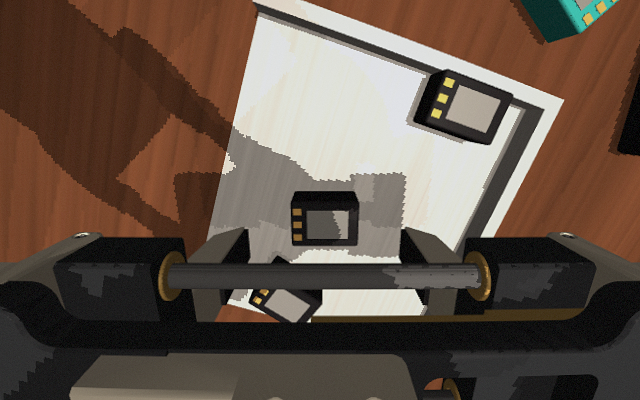

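The wrist view shows the first pack flush on the end lip at about (463,105). The second pack is square between the open fingers at (325,218).

```bash
python3 -m pendant '{"dp":[[0,0,0.03],[0,0,0.055],[0,0,0.06],[0,0,0.06]],"rotation":[[0,0,0],[0,0,0],[0,0,0],[0,0,0]]}'; python3 -m pendant '{"dp":[[0,0,0],[0,0,0],[0,0,0],[0,0,0],[0,0,0],[0,0,0]],"rotation":[[0,0,0],[0,0,0],[0,0,0],[0,0,0],[0,0,0],[0,0,0]]}' 0.03;  python3 -m pendant '{"dp":[[0.005,0.01,0],[0.01,0.02,0],[0.016,0.033,0],[0.024,0.048,0],[0.032,0.064,0],[0.042,0.0835,0],[0.042,0.0835,0]],"rotation":[[0,0,0.1],[0,0,0.2],[0,0,0.315],[0,0,0.315],[0,0,0.315],[0,0,0.315],[0,0,0.315]]}'; python3 -m pendant '{"dp":[[0.001,0,0],[0.002,0,0],[0.003,0,0],[0.004,0,0],[0.005,0,0],[0.005,0,0]],"rotation":[[0,0,0],[0,0,0],[0,0,0],[0,0,0],[0,0,0],[0,0,0]]}'
```

```text
time: 11.45
tool_pos: [545.7, -232.3, -11.5]
tcp_rot: [3.142, 0.0, 1.882]
contact_force: [-0.2, 0.3, 1.3]
grip_width: 91.9
finger_force: 0.0
time: 12.2
tool_pos: [545.3, -233.0, -11.6]
tcp_rot: [3.142, 0.0, 1.881]
contact_force: [-0.7, -0.4, 1.2]
grip_width: 49.7
finger_force: 30.0
time: 13.08
tool_pos: [614.1, -165.3, -11.5]
tcp_rot: [3.139, -0.0, 1.569]
contact_force: [1.9, 1.4, 2.6]
grip_width: 49.4
finger_force: 30.0
time: 13.82
tool_pos: [611.7, -162.8, -11.6]
tcp_rot: [-3.141, 0.0, 1.566]
contact_force: [-0.3, -3.3, 4.3]
grip_width: 49.6
finger_force: 30.0
```

```bash
python3 -m pendant '{"dp":[[0.001,0,0],[0.002,0,0],[0.002,0,0]],"rotation":[[0,0,0],[0,0,0],[0,0,0]]}'; python3 -m pendant '{"dp":[[0.001,0,0],[0.002,0,0],[0.002,0,0]],"rotation":[[0,0,0],[0,0,0],[0,0,0]]}'
```

```text
time: 14.2
tool_pos: [611.9, -161.4, -11.6]
tcp_rot: [3.141, 0.002, 1.566]
contact_force: [-1.0, -7.3, 4.4]
grip_width: 49.7
finger_force: 30.0
time: 14.58
tool_pos: [612.0, -161.5, -11.5]
tcp_rot: [3.141, 0.004, 1.566]
contact_force: [-2.1, -13.3, 2.3]
grip_width: 49.9
finger_force: 30.0
```

```bash
python3 -m pendant '{"dp":[[-0.002,0,0],[-0.003,0,0]],"rotation":[[0,0,0],[0,0,0]]}'; python3 -m pendant '{"dp":[[0,0,0],[0,0,0],[0,0,-0.01],[0,0,-0.03],[0,0,-0.06],[0,0,-0.06]],"rotation":[[0,0,0],[0,0,0],[0,0,0],[0,0,0],[0,0,0],[0,0,0]]}' 0.062;  python3 -m pendant '{"dp":[[-0.045,-0.022,0],[-0.09,-0.044,0],[-0.135,-0.07,0],[-0.1455,-0.0755,0],[-0.1455,-0.0755,0],[-0.1455,-0.0755,0]],"rotation":[[0,0,0.12],[0,0,0.24],[0,0,0.32],[0,0,0.32],[0,0,0.32],[0,0,0.32]]}' 0.0918; python3 - <<'E'
from h import *
st();shift([536.2,-306.4,-12],np.pi/2-.325)
c=cam("wrist");hsv=cv2.cvtColor(c["pixels"],cv2.COLOR_RGB2HSV)
# label (grey on black) yaw check, shaded V range
for q in cnts((hsv[:,:,2]<60)[190:250,250:390],200):
    q=q+[250,190]; print(rect(c,q,36),q.reshape(-1,2).min(0),q.reshape(-1,2).max(0))
cv2.imwrite("pics/w3.png",c["pixels"][:,:,::-1])
E
```

```text
time: 14.82
tool_pos: [611.9, -161.4, -11.6]
tcp_rot: [3.142, -0.0, 1.566]
contact_force: [-1.5, -2.3, 5.4]
grip_width: 49.7
finger_force: 30.0
time: 15.58
tool_pos: [613.8, -161.8, 51.3]
tcp_rot: [3.136, 0.002, 1.566]
contact_force: [-0.7, -0.5, -0.1]
grip_width: 62.4
finger_force: 0.0
time: 16.32
tool_pos: [536.3, -305.2, 48.0]
tcp_rot: [-3.141, -0.001, 1.247]
contact_force: [0.1, -0.3, -0.6]
grip_width: 91.7
finger_force: 0.0
16.32 [ 536.3 -305.2   48. ] [-3.141e+00 -1.000e-03  1.247e+00] F [ 0.1 -0.3 -0.6] w 91.7 gf 0.0
dp [-0.0012  0.0003  0.06  ] rot [-0.    -0.001  0.002]
(array([ 538.2, -305.3,   49.3,   42.3]), np.float64(-0.323)) [293 193] [360 247]
```

```bash
python3 -m pendant '{"dp":[[-0.001,0,0.03],[-0.001,0,0.055],[-0.001,0,0.06],[-0.001,0,0.06]],"rotation":[[0,0,0],[0,0,0],[0,0,0],[0,0,0]]}'; python3 -m pendant '{"dp":[[0,0,0],[0,0,0],[0,0,0],[0,0,0],[0,0,0],[0,0,0]],"rotation":[[0,0,0],[0,0,0],[0,0,0],[0,0,0],[0,0,0],[0,0,0]]}' 0.03;  python3 -m pendant '{"dp":[[0.02,0.006,0],[0.04,0.013,0],[0.06,0.019,0],[0.08,0.026,0],[0.1,0.032,0],[0.12,0.039,0],[0.121,0.039,0],[0.121,0.039,0]],"rotation":[[0,0,-0.1],[0,0,-0.2],[0,0,-0.319],[0,0,-0.319],[0,0,-0.319],[0,0,-0.319],[0,0,-0.319],[0,0,-0.319]]}'; python3 -m pendant '{"dp":[[0.001,0,0],[0.002,0,0],[0.003,0,0],[0.004,0,0],[0.005,0,0],[0.005,0,0]],"rotation":[[0,0,0],[0,0,0],[0,0,0],[0,0,0],[0,0,0],[0,0,0]]}'
```

```text
time: 16.88
tool_pos: [536.0, -306.9, -11.4]
tcp_rot: [3.141, 0.0, 1.247]
contact_force: [0.6, 0.0, 0.8]
grip_width: 91.5
finger_force: 0.0
time: 17.62
tool_pos: [535.6, -307.7, -11.5]
tcp_rot: [3.141, 0.0, 1.246]
contact_force: [0.6, 0.2, 0.7]
grip_width: 49.9
finger_force: 30.0
time: 18.62
tool_pos: [611.7, -204.6, -11.5]
tcp_rot: [3.14, -0.0, 1.565]
contact_force: [2.8, 2.6, 3.1]
grip_width: 50.1
finger_force: 30.0
time: 19.38
tool_pos: [610.9, -200.5, -11.6]
tcp_rot: [-3.141, 0.0, 1.565]
contact_force: [-1.0, -4.5, 4.7]
grip_width: 49.7
finger_force: 30.0
```

```bash
python3 -m pendant '{"dp":[[0.001,0,0],[0.002,0,0],[0.002,0,0]],"rotation":[[0,0,0],[0,0,0],[0,0,0]]}'; python3 -m pendant '{"dp":[[0.001,0,0],[0.002,0,0],[0.002,0,0]],"rotation":[[0,0,0],[0,0,0],[0,0,0]]}';python3 -m pendant '{"dp":[[0.001,0,0],[0.002,0,0],[0.002,0,0]],"rotation":[[0,0,0],[0,0,0],[0,0,0]]}'
```

```text
time: 19.75
tool_pos: [611.2, -198.3, -11.5]
tcp_rot: [3.141, 0.0, 1.565]
contact_force: [-0.7, -4.1, 5.2]
grip_width: 49.7
finger_force: 30.0
time: 20.12
tool_pos: [611.3, -197.9, -11.5]
tcp_rot: [3.141, 0.002, 1.565]
contact_force: [-0.5, -10.6, 4.2]
grip_width: 49.9
finger_force: 30.0
time: 20.5
tool_pos: [611.3, -197.9, -11.5]
tcp_rot: [3.14, 0.005, 1.565]
contact_force: [-1.6, -16.3, 1.3]
grip_width: 49.5
finger_force: 30.0
```

```bash
python3 -m pendant '{"dp":[[-0.003,0,0],[-0.004,0,0],[-0.004,0,0]],"rotation":[[0,0,0],[0,0,0],[0,0,0]]}'; python3 -m pendant '{"dp":[[0,0,0],[0,0,0],[0,0,-0.01],[0,0,-0.03],[0,0,-0.06],[0,0,-0.06]],"rotation":[[0,0,0],[0,0,0],[0,0,0],[0,0,0],[0,0,0],[0,0,0]]}' 0.062;  python3 -m pendant '{"dp":[[0.01,-0.02,0],[0.02,-0.04,0],[0.036,-0.057,0],[0.036,-0.057,0],[0.036,-0.057,0],[0.036,-0.057,0],[0.036,-0.057,0],[0.036,-0.057,0]],"rotation":[[0,0,0.18],[0,0,0.36],[0,0,0.54],[0,0,0.72],[0,0,0.9],[0,0,1.08],[0,0,1.26],[0,0,1.44]]}' 0.028; python3 -m pendant '{"dp":[[0,0,0],[0,0,0],[0,0,0]],"rotation":[[0,0,0.13],[0,0,0.13],[0,0,0.13]]}'; python3 - <<'E'
from h import *
st();shift([556,-162,-11],-.006)
c=cam("wrist");cv2.imwrite("pics/w4.png",c["pixels"][:,:,::-1])
E
```

```text
time: 20.88
tool_pos: [611.3, -197.8, -11.6]
tcp_rot: [3.141, -0.0, 1.565]
contact_force: [0.0, -2.2, 5.5]
grip_width: 50.0
finger_force: 30.0
time: 21.62
tool_pos: [612.8, -198.9, 51.3]
tcp_rot: [3.137, 0.002, 1.565]
contact_force: [0.1, 0.5, -0.3]
grip_width: 62.3
finger_force: 0.0
time: 22.62
tool_pos: [553.7, -161.6, 47.4]
tcp_rot: [-3.141, 0.001, 0.119]
contact_force: [-0.5, 0.2, -0.5]
grip_width: 28.0
finger_force: 0.0
time: 23.0
tool_pos: [554.0, -161.8, 47.9]
tcp_rot: [-3.141, 0.001, -0.003]
contact_force: [-0.4, -0.6, 0.1]
grip_width: 27.7
finger_force: 0.0
23.0 [ 554.  -161.8   47.9] [-3.141e+00  1.000e-03 -3.000e-03] F [-0.4 -0.6  0.1] w 27.7 gf 0.0
dp [0.0021 0.0002 0.0589] rot [-0.     0.001  0.003]
```

```bash
python3 -m pendant '{"dp":[[0,0,0.03],[0,0,0.055],[0,0,0.058],[0,0,0.058]],"rotation":[[0,0,0],[0,0,0],[0,0,0],[0,0,0]]}'; python3 -m pendant '{"dp":[[0.01,0,0],[0.018,0,0],[0.024,0,0],[0.03,0,0],[0.036,0,0],[0.042,0,0],[0.046,0,0],[0.046,0,0]],"rotation":[[0,0,0.003],[0,0,0.003],[0,0,0.003],[0,0,0.003],[0,0,0.003],[0,0,0.003],[0,0,0.003],[0,0,0.003]]}';  python3 -m pendant '{"dp":[[0.002,0,0],[0.004,0,0],[0.006,0,0],[0.006,0,0]],"rotation":[[0,0,0],[0,0,0],[0,0,0],[0,0,0]]}'; python3 - <<'E'
from h import *
st()
c=cam("wrist");cv2.imwrite("pics/w5.png",c["pixels"][:,:,::-1])
E
```

```text
time: 23.55
tool_pos: [554.6, -162.1, -9.3]
tcp_rot: [3.141, -0.0, -0.005]
contact_force: [0.1, 0.2, -0.3]
grip_width: 28.1
finger_force: 0.0
time: 24.55
tool_pos: [599.4, -162.2, -9.5]
tcp_rot: [-3.141, 0.003, -0.008]
contact_force: [-4.7, -0.3, 4.6]
grip_width: 27.8
finger_force: 2.7
time: 25.05
tool_pos: [604.9, -162.2, -9.5]
tcp_rot: [-3.141, 0.004, -0.008]
contact_force: [-6.4, -0.4, 4.6]
grip_width: 28.1
finger_force: 3.4
25.05 [ 604.9 -162.2   -9.5] [-3.141  0.004 -0.008] F [-6.4 -0.4  4.6] w 28.1 gf 3.4
```

```bash
python3 -m pendant '{"dp":[[0.001,0,0],[0.002,0,0],[0.003,0,0],[0.003,0,0]],"rotation":[[0,0,0],[0,0,0],[0,0,0],[0,0,0]]}'; python3 -m pendant '{"dp":[[0.001,0,0],[0.002,0,0],[0.003,0,0],[0.003,0,0]],"rotation":[[0,0,0],[0,0,0],[0,0,0],[0,0,0]]}';  python3 -m pendant '{"dp":[[0.001,0,0],[0.002,0,0],[0.003,0,0],[0.003,0,0]],"rotation":[[0,0,0],[0,0,0],[0,0,0],[0,0,0]]}'; python3 - <<'E'
from h import *
c=cam("wrist");cv2.imwrite("pics/w6.png",c["pixels"][:,:,::-1])
E
```

```text
time: 25.6
tool_pos: [605.8, -162.2, -9.5]
tcp_rot: [-3.141, 0.008, -0.008]
contact_force: [-14.1, -1.1, 9.7]
grip_width: 27.9
finger_force: 7.0
time: 26.1
tool_pos: [605.9, -162.0, -9.6]
tcp_rot: [-3.14, 0.014, -0.008]
contact_force: [-23.5, -1.5, 15.8]
grip_width: 28.2
finger_force: 12.0
time: 26.6
tool_pos: [605.8, -162.0, -9.5]
tcp_rot: [-3.139, 0.02, -0.008]
contact_force: [-36.0, -2.1, 23.6]
grip_width: 28.1
finger_force: 17.6
```

View pics/w6.png

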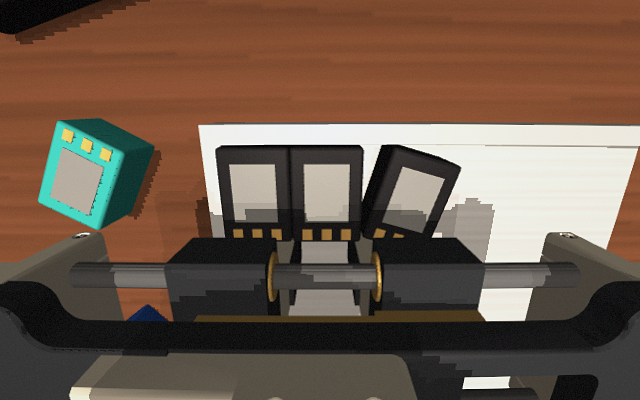

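The wrist view shows two packs flush on both lips at (253,190) and (327,190). The third, at about (412,195), has swung clockwise by roughly 0.3 rad. I'll back off and press it straight with the closed fingers from its -y side.

```bash
python3 - <<'E'
from h import *
import pickle
im=cv2.imread("pics/w6.png");c=cam("wrist")
print(plane(c,[[460,165],[388,145],[362,225],[221,148],[362,146]],36).round(1).tolist(), plane(c,[[200,124]],26))
E
python3 -m pendant '{"dp":[[-0.01,0,0],[-0.02,0,0],[-0.03,0,0],[-0.03,0,-0.03],[-0.03,0,-0.06],[-0.03,0,-0.06]],"rotation":[[0,0,0],[0,0,0],[0,0,0],[0,0,0],[0,0,0],[0,0,0]]}';  python3 -m pendant '{"dp":[[0,0.02,0],[0,0.04,0],[0,0.06,0],[0,0.08,0],[0.015,0.1,0],[0.03,0.1,0],[0.045,0.1,0],[0.056,0.1,0]],"rotation":[[0,0,-0.18],[0,0,-0.36],[0,0,-0.54],[0,0,-0.72],[0,0,-0.9],[0,0,-1.08],[0,0,-1.26],[0,0,-1.44]]}' 0; python3 -m pendant '{"dp":[[0,0,0],[0,0,0],[0,0,0]],"rotation":[[0,0,-0.13],[0,0,-0.13],[0,0,-0.13]]}'; python3 - <<'E'
from h import *
st();shift([640,-262,-11],np.pi/2-.006)
E
```

```text
[[658.6, -228.6, 36.0], [668.4, -192.9, 36.0], [627.3, -181.8, 36.0], [667.6, -113.1, 36.0], [668.0, -180.5, 36.0]] [[ 678.37043705 -100.13450729   26.        ]]
time: 27.45
tool_pos: [587.0, -162.7, 52.7]
tcp_rot: [3.139, -0.005, -0.008]
contact_force: [0.0, 0.4, -0.2]
grip_width: 28.1
finger_force: 0.0
time: 28.45
tool_pos: [640.4, -262.2, 48.6]
tcp_rot: [-3.14, -0.001, 1.438]
contact_force: [0.7, 0.1, 0.6]
grip_width: 0.4
finger_force: 0.0
time: 28.82
tool_pos: [640.0, -262.3, 49.5]
tcp_rot: [-3.141, -0.0, 1.559]
contact_force: [0.4, 0.1, 0.5]
grip_width: 0.0
finger_force: 0.0
28.82 [ 640.  -262.3   49.5] [-3.141 -0.     1.559] F [0.4 0.1 0.5] w 0.0 gf 0.0
dp [0.0003 0.     0.0605] rot [-0.001 -0.    -0.006]
```

```bash
python3 -m pendant '{"dp":[[0,0,0.03],[0,0,0.055],[0,0,0.06],[0,0,0.06]],"rotation":[[0,0,-0.006],[0,0,-0.006],[0,0,-0.006],[0,0,-0.006]]}'; python3 -m pendant '{"dp":[[0.008,0,0],[0.014,0,0],[0.019,0,0],[0.023,0,0],[0.027,0,0],[0.03,0,0],[0.032,0,0],[0.032,0,0]],"rotation":[[0,0,0],[0,0,0],[0,0,0],[0,0,0],[0,0,0],[0,0,0],[0,0,0],[0,0,0]]}';  python3 -m pendant '{"dp":[[0.001,0,0],[0.002,0,0],[0.003,0,0],[0.003,0,0]],"rotation":[[0,0,0],[0,0,0],[0,0,0],[0,0,0]]}'; python3 -m pendant '{"dp":[[0.001,0,0],[0.002,0,0],[0.003,0,0],[0.003,0,0]],"rotation":[[0,0,0],[0,0,0],[0,0,0],[0,0,0]]}'
```

```text
time: 29.32
tool_pos: [640.6, -262.6, -9.4]
tcp_rot: [3.141, 0.0, 1.567]
contact_force: [-0.2, 1.0, 0.9]
grip_width: 0.6
finger_force: 0.0
time: 30.32
tool_pos: [640.4, -230.3, -9.8]
tcp_rot: [-3.141, -0.0, 1.568]
contact_force: [-0.3, -0.3, 0.3]
grip_width: 0.2
finger_force: 0.0
time: 30.82
tool_pos: [640.9, -228.6, -9.6]
tcp_rot: [3.14, 0.002, 1.568]
contact_force: [1.0, -4.6, -1.4]
grip_width: 0.4
finger_force: 2.4
time: 31.32
tool_pos: [641.5, -228.5, -9.0]
tcp_rot: [3.138, 0.006, 1.567]
contact_force: [2.0, -12.8, -2.5]
grip_width: 0.3
finger_force: 6.4
```

```bash
python3 -m pendant '{"dp":[[-0.006,0,0],[-0.015,0,0],[-0.015,0,-0.03],[-0.015,0,-0.06],[-0.015,0,-0.06]],"rotation":[[0,0,0],[0,0,0],[0,0,0],[0,0,0],[0,0,0]]}';  python3 -m pendant '{"dp":[[0,-0.02,0],[0,-0.04,0],[0.01,-0.06,0],[0.02,-0.063,0],[0.035,-0.063,0],[0.039,-0.063,0],[0.039,-0.063,0],[0.039,-0.063,0]],"rotation":[[0,0,0.18],[0,0,0.36],[0,0,0.54],[0,0,0.72],[0,0,0.9],[0,0,1.08],[0,0,1.26],[0,0,1.44]]}'; python3 -m pendant '{"dp":[[0,0,0],[0,0,0],[0,0,0]],"rotation":[[0,0,0.13],[0,0,0.13],[0,0,0.13]]}'; python3 - <<'E'
from h import *
st();shift([578,-201,-11],-.006)
c=cam("wrist");cv2.imwrite("pics/w7.png",c["pixels"][:,:,::-1])
E
```

```text
time: 31.95
tool_pos: [642.0, -240.2, 53.0]
tcp_rot: [3.137, 0.002, 1.568]
contact_force: [0.0, 0.4, -0.4]
grip_width: 0.7
finger_force: 0.0
time: 32.95
tool_pos: [576.8, -199.7, 48.9]
tcp_rot: [-3.14, 0.002, 0.122]
contact_force: [-0.4, 0.3, -0.2]
grip_width: 0.1
finger_force: 0.0
time: 33.33
tool_pos: [577.2, -200.1, 49.6]
tcp_rot: [-3.141, 0.001, 0.0]
contact_force: [-0.6, -0.3, 0.2]
grip_width: 0.8
finger_force: 0.0
33.33 [ 577.2 -200.1   49.6] [-3.141e+00  1.000e-03  0.000e+00] F [-0.6 -0.3  0.2] w 0.8 gf 0.0
dp [0.0008 0.0009 0.0606] rot [-0.001  0.001  0.006]
```

```bash
python3 -m pendant '{"dp":[[0,0.001,0.03],[0,0.001,0.055],[0,0.001,0.06],[0,0.001,0.06]],"rotation":[[0,0,0.006],[0,0,0.006],[0,0,0.006],[0,0,0.006]]}'; python3 -m pendant '{"dp":[[0.006,0,0],[0.012,0,0],[0.018,0,0],[0.022,0,0],[0.026,0,0],[0.029,0,0],[0.031,0,0],[0.031,0,0]],"rotation":[[0,0,0],[0,0,0],[0,0,0],[0,0,0],[0,0,0],[0,0,0],[0,0,0],[0,0,0]]}';  python3 -m pendant '{"dp":[[0.001,0,0],[0.002,0,0],[0.003,0,0],[0.003,0,0]],"rotation":[[0,0,0],[0,0,0],[0,0,0],[0,0,0]]}'; python3 -m pendant '{"dp":[[-0.01,0,0],[-0.025,0,0],[-0.035,0,-0.03],[-0.06,0,-0.08],[-0.11,0.0,-0.14],[-0.13,0.0,-0.19],[-0.13,0.0,-0.19],[-0.13,0,-0.19]],"rotation":[[0,0,0],[0,0,0],[0,0,0],[0,0,0],[0,0,0],[0,0,0],[0,0,0],[0,0,0]]}'; python3 - <<'E'
from h import *
st()
c=cam("wrist");cv2.imwrite("pics/w8.png",c["pixels"][:,:,::-1])
V=cv2.cvtColor(c["pixels"],cv2.COLOR_RGB2HSV)[:,:,2]
for z,P in((26,[[677.3,-99,26],[667.3,-109,26]]),(36,[[667.3,-109,36],[617.3,-109,36],[667.3,-217,36],[617.3,-217,36]])): print(proj(c,P).round(0).tolist())
m=V<70;m[250:]=0
for q in cnts(m,300): print(rect(c,q,36),q.reshape(-1,2).min(0),q.reshape(-1,2).max(0))
t=cam("top");cv2.imwrite("pics/t8.png",t["pixels"][:,:,::-1])
E
```

```text
time: 33.88
tool_pos: [577.8, -201.4, -9.5]
tcp_rot: [3.141, -0.0, -0.008]
contact_force: [-0.0, 0.8, 1.4]
grip_width: 0.4
finger_force: 0.0
time: 34.88
tool_pos: [606.1, -201.5, -9.7]
tcp_rot: [-3.141, 0.006, -0.008]
contact_force: [-10.5, 0.4, 7.1]
grip_width: 0.6
finger_force: 5.3
time: 35.38
tool_pos: [605.9, -201.4, -9.7]
tcp_rot: [-3.14, 0.012, -0.008]
contact_force: [-22.1, 0.1, 14.9]
grip_width: 0.7
finger_force: 10.9
time: 36.38
tool_pos: [482.0, -200.6, 180.4]
tcp_rot: [3.141, -0.001, -0.008]
contact_force: [0.1, 1.3, -0.7]
grip_width: 0.5
finger_force: 0.0
36.38 [ 482.  -200.6  180.4] [ 3.141e+00 -1.000e-03 -8.000e-03] F [ 0.1  1.3 -0.7] w 0.5 gf 0.0
[[225.0, -3.0], [236.0, 7.0]]
[[233.0, 4.0], [237.0, 57.0], [339.0, 2.0], [339.0, 56.0]]
(array([ 400.7, -266.1,   16.6,  115.9]), np.float64(-0.01)) [331 237] [422 249]
(array([ 401.7, -131.8,   16.6,  117.5]), np.float64(-0.006)) [225 237] [317 249]
(array([ 440.8, -201.8,   48. ,  120.2]), np.float64(-0.0)) [276 195] [375 232]
(array([524.2, -57.3,  56.3,  33.9]), np.float64(0.066)) [180 122] [215 171]
(array([ 533.9, -447.3,   89.7,   10.1]), np.float64(0.183)) [535  94] [544 172]
(array([638.1, -57.1,  48.7,  13.7]), np.float64(-0.517)) [172  10] [199  61]
(array([ 565. , -225.7,  203.2,  232.8]), np.float64(-0.004)) [234   3] [462 196]
(array([578.8, 106.5, 203.2, 109.6]), np.float64(0.023)) [0 0] [113 188]
```

```bash
python3 -m pendant '{"dp":[[0,-0.05,-0.03],[0,-0.105,-0.06],[0,-0.16,-0.09],[0,-0.215,-0.12],[0,-0.27,-0.12],[-0.01,-0.325,-0.12],[-0.012,-0.38,-0.12],[-0.012,-0.39,-0.12]],"rotation":[[0,0,0],[0,0,0],[0,0,0],[0,0,-0.073],[0,0,-0.073],[0,0,-0.073],[0,0,-0.073],[0,0,-0.073]]}' 0.07; python3 -m pendant '{"dp":[[0,0,0],[0,0,0]],"rotation":[[0,0,0],[0,0,0]]}' ; python3 - <<'E'
from h import *
import pickle
st()
c=cam("wrist");pickle.dump(c,open("w9.pkl","wb"))
b=c["pixels"][:,:,::-1]
a=cv2.imread("pics/w8.png")[0:90,200:400]
t=cam("top")["pixels"][:,:,::-1][155:255,335:445]
top=np.hstack([cv2.resize(a,(440,200)),cv2.resize(t,(200,200),interpolation=cv2.INTER_CUBIC)])
cv2.imwrite("pics/last.png",np.vstack([top,b]))
print(proj(c,[[518,188,141]]))
E
```

```text
time: 37.48
tool_pos: [472.2, 192.8, 298.2]
tcp_rot: [-3.142, 0.003, 0.07]
contact_force: [0.3, -0.7, 0.4]
grip_width: 69.3
finger_force: 0.0
time: 37.72
tool_pos: [473.1, 188.4, 299.6]
tcp_rot: [3.141, 0.001, 0.064]
contact_force: [0.5, 0.5, -0.5]
grip_width: 70.1
finger_force: 0.0
37.73 [473.1 188.4 299.6] [3.141e+00 1.000e-03 6.400e-02] F [ 0.5  0.5 -0.5] w 70.1 gf 0.0
[[327.24232774 140.82305425]]
```

View pics/last.png

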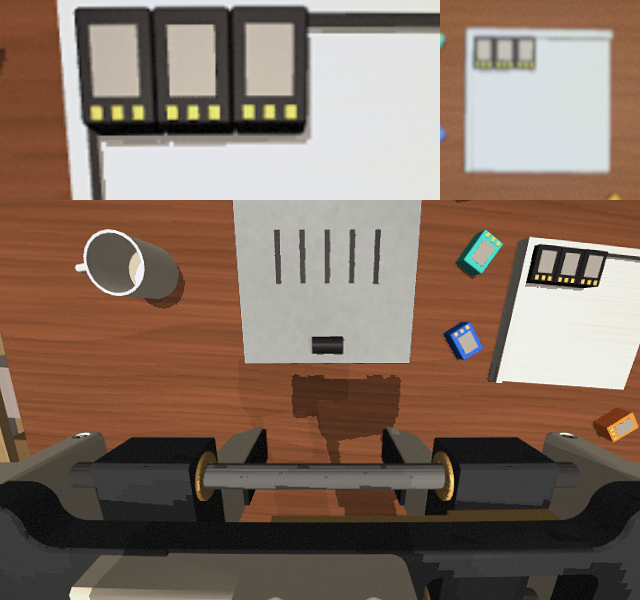

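The row is done: all three packs are tight and flush in the tray's corner (upper insets). In the wrist view the lid grip is at about (327,145) and the lid's near edge is at about row 162, columns 245–411.

```bash
python3 - <<'E'
from h import *
import pickle
c=pickle.load(open("w9.pkl","rb"));V=cv2.cvtColor(c["pixels"],cv2.COLOR_RGB2HSV)
m=V[:,:,2]<60;m[:125]=0;m[165:]=0;m[:,:290]=0;m[:,370:]=0
for q in cnts(m,100): print("grip",rect(c,q,141),q.reshape(-1,2).min(0),q.reshape(-1,2).max(0))
m=(V[:,:,1]<50)&(V[:,:,2]>110);m[175:]=0;m[:,:225]=0;m[:,430:]=0
q=max(cnts(m,3000),key=cv2.contourArea);h=cv2.approxPolyDP(cv2.convexHull(q),3,True).reshape(-1,2)
P=plane(c,h,106);print(h.tolist(),P.round(1).tolist())
E
```

```text
grip (array([507.8, 187.6,   8.3,  35.9]), np.float64(0.064)) [312 146] [342 153]
grip (array([518.9, 188.3,   7. ,  35.6]), np.float64(0.064)) [312 137] [342 143]
[[421, 0], [409, 162], [245, 162], [233, 0]] [[683.7, 89.4, 106.0], [494.0, 76.6, 106.0], [480.0, 295.4, 106.0], [670.0, 307.7, 106.0]]
```

```bash
python3 -m pendant '{"dp":[[0.041,0.003,0.03],[0.041,0.003,0.08],[0.041,0.003,0.13],[0.041,0.003,0.17],[0.041,0.003,0.185],[0.041,0.003,0.185]],"rotation":[[0,0,0],[0,0,0],[0,0,0],[0,0,0],[0,0,0],[0,0,0]]}'; python3 -m pendant '{"dp":[[0,0,0.005],[0,0,0.01],[0,0,0.01]],"rotation":[[0,0,0],[0,0,0],[0,0,0]]}'; python3 - <<'E'
from h import *
st()
c=cam("wrist");V=cv2.cvtColor(c["pixels"],cv2.COLOR_RGB2HSV)
cv2.imwrite("pics/w10.png",c["pixels"][:,:,::-1])
shift([514,188,102],.064)
E
```

```text
time: 38.58
tool_pos: [514.1, 188.6, 115.3]
tcp_rot: [3.141, 0.001, 0.064]
contact_force: [-0.6, 0.5, 0.0]
grip_width: 69.8
finger_force: 0.0
time: 38.95
tool_pos: [514.0, 189.2, 105.5]
tcp_rot: [3.142, -0.0, 0.065]
contact_force: [0.6, 0.8, 0.7]
grip_width: 70.1
finger_force: 0.0
38.95 [514.  189.2 105.5] [ 3.142 -0.     0.065] F [0.6 0.8 0.7] w 70.1 gf 0.0
dp [-0.0001  0.0013  0.0036] rot [ 0.    -0.     0.001]
```

```bash
python3 -m pendant '{"dp":[[0,0.001,0.003],[0,0.001,0.003],[0,0.001,0.003],[0,0.001,0.003],[0,0.001,0.003],[0,0.001,0.003]],"rotation":[[0,0,0],[0,0,0],[0,0,0],[0,0,0],[0,0,0],[0,0,0]]}' 0.015; python3 - <<'E'
from h import *
st()
o=get_obs();R=Ro.from_euler("xyz",o["tcp_rot"]).inv()
# arc rows: grip shift in world, for lid angle th, then tool axes
for d in range(0,66,5):
    t=np.radians(d);u=172-(172*np.cos(t)-41*np.sin(t));w=172*np.sin(t)+41*np.cos(t)-41
    print(d,np.round(R.apply([u*np.cos(.064),u*np.sin(.064),w])/1000,4))
E
```

```text
time: 39.75
tool_pos: [514.1, 187.6, 102.3]
tcp_rot: [3.14, 0.0, 0.065]
contact_force: [0.8, -5.9, 0.4]
grip_width: 35.5
finger_force: 30.0
39.75 [514.1 187.6 102.3] [3.14  0.    0.065] F [ 0.8 -5.9  0.4] w 35.5 gf 30.0
0 [0. 0. 0.]
5 [ 0.0042  0.     -0.0148]
10 [ 0.0097  0.     -0.0292]
15 [ 0.0165  0.0001 -0.0431]
20 [ 0.0244  0.0001 -0.0564]
25 [ 0.0334  0.0001 -0.0689]
30 [ 0.0435  0.0001 -0.0805]
35 [ 0.0546  0.0001 -0.0912]
40 [ 0.0666  0.0002 -0.101 ]
45 [ 0.0794  0.0002 -0.1096]
50 [ 0.0928  0.0002 -0.1171]
55 [ 0.1069  0.0002 -0.1234]
60 [ 0.1215  0.0002 -0.1285]
65 [ 0.1365  0.0003 -0.1322]
```

```bash
python3 -m pendant '{"dp":[[0.0042,0,-0.0148],[0.0097,0,-0.0292],[0.0165,0,-0.0431],[0.0244,0,-0.0564],[0.0334,0,-0.0689],[0.0435,0,-0.0805],[0.0435,0,-0.0805]],"rotation":[[0,0,0],[0,0,0],[0,0,0],[0,0,0],[0,0,0],[0,0,0],[0,0,0]]}'; python3 - <<'E'
from h import *
st();o=get_obs();p=o["tool_pos"]-[514.1,187.6,102.3]
u=np.hypot(p[0],p[1]);w=p[2]
print("lid by displacement deg",np.degrees(np.arctan2(41+w,172-u)-np.arctan2(41,172)), "radius",np.hypot(41+w,172-u))
E
```

```text
time: 40.62
tool_pos: [557.5, 190.4, 182.6]
tcp_rot: [3.141, 0.001, 0.064]
contact_force: [-0.7, -4.8, -2.2]
grip_width: 35.9
finger_force: 30.0
40.62 [557.5 190.4 182.6] [3.141e+00 1.000e-03 6.400e-02] F [-0.7 -4.8 -2.2] w 35.9 gf 30.0
lid by displacement deg 29.931481114949786 radius 176.70970010615935
```

Going well: 30° with little force. I'll continue to 60°.

```bash
python3 -m pendant '{"dp":[[0.0111,0,-0.0107],[0.0231,0,-0.0205],[0.0359,0,-0.0291],[0.0493,0,-0.0366],[0.0634,0,-0.0429],[0.078,0,-0.048],[0.078,0,-0.048],[0.078,0,-0.048]],"rotation":[[0,0,0],[0,0,0],[0,0,0],[0,0,0],[0,0,0],[0,0,0],[0,0,0],[0,0,0]]}'; python3 - <<'E'
from h import *
st();o=get_obs();p=o["tool_pos"]-[514.1,187.6,102.3]
u=np.hypot(p[0],p[1]);w=p[2]
print("lid by displacement deg",np.degrees(np.arctan2(41+w,172-u)-np.arctan2(41,172)), "radius",np.hypot(41+w,172-u))
# image check: bar seen in side view vs prediction, lid free corners vs prediction for angles
c=cam("side");cv2.imwrite("pics/s9.png",c["pixels"][:,:,::-1])
H=np.array([686,199,100.]);ex=np.array([np.cos(.064),np.sin(.064),0]);ey=np.array([-ex[1],ex[0],0]);ez=np.array([0,0,1.])
for d in(55,60,65):
    t=np.radians(d);al=-np.cos(t)*ex+np.sin(t)*ez;n=np.sin(t)*ex+np.cos(t)*ez
    print(d,proj(c,[H+200*al+6*n-110*ey,H+200*al-110*ey+0*n,H-110*ey]).round(1).tolist())
V=cv2.cvtColor(c["pixels"],cv2.COLOR_RGB2HSV)
t=cam("top");cv2.imwrite("pics/t9.png",t["pixels"][:,:,::-1])
E
```

```text
time: 41.62
tool_pos: [634.6, 195.4, 230.1]
tcp_rot: [3.14, 0.001, 0.064]
contact_force: [-1.2, -5.4, 0.3]
grip_width: 35.4
finger_force: 30.0
41.62 [634.6 195.4 230.1] [3.14e+00 1.00e-03 6.40e-02] F [-1.2 -5.4  0.3] w 35.4 gf 30.0
lid by displacement deg 59.71325329274983 radius 176.3694116199517
55 [[301.7, 130.7], [299.9, 132.2], [338.8, 169.2]]
60 [[307.4, 126.8], [305.5, 128.1], [338.8, 169.2]]
65 [[313.5, 123.3], [311.4, 124.5], [338.8, 169.2]]
```

```bash
python3 -m pendant '{"dp":[[0.0008,0,-0.0002],[0.0008,0,-0.0002],[0.0008,0,-0.0002],[0.0008,0,-0.0002]],"rotation":[[0,0,0],[0,0,0],[0,0,0],[0,0,0]]}'; python3 - <<'E'
from h import *
st();o=get_obs();p=o["tool_pos"]-[514.1,187.6,102.3];u=np.hypot(p[0],p[1]);w=p[2]
print("deg",np.degrees(np.arctan2(41+w,172-u)-np.arctan2(41,172)),"dq",np.abs(o["dq"]).max().round(4))
c=cam("side");V=cv2.cvtColor(c["pixels"],cv2.COLOR_RGB2HSV);S=V[:,:,1];B=V[:,:,2]
for r in range(120,176,5): print(r,[f"{s}/{b}" for s,b in zip(S[r,290:346:4],B[r,290:346:4])])
E
```

```text
time: 42.22
tool_pos: [635.1, 195.5, 230.2]
tcp_rot: [3.14, 0.002, 0.064]
contact_force: [-0.9, -5.2, -1.0]
grip_width: 35.4
finger_force: 30.0
42.23 [635.1 195.5 230.2] [3.14e+00 2.00e-03 6.40e-02] F [-0.9 -5.2 -1. ] w 35.4 gf 30.0
deg 59.886967580252936 dq 0.0028
120 ['66/140', '180/159', '169/157', '17/108', '14/71', '13/95', '114/145', '183/145', '172/150', '181/148', '177/156', '177/170', '173/175', '174/170']
125 ['144/151', '173/158', '149/164', '58/150', '12/88', '12/64', '16/113', '136/150', '175/144', '183/149', '171/155', '181/161', '174/176', '178/175']
130 ['7/115', '7/78', '20/75', '15/70', '15/84', '14/73', '10/73', '12/125', '185/143', '172/153', '178/149', '179/154', '173/167', '179/172']
135 ['10/74', '14/75', '7/72', '20/75', '4/70', '18/84', '9/85', '0/68', '74/138', '181/148', '182/151', '182/151', '179/160', '175/165']
140 ['10/74', '18/72', '18/70', '10/76', '3/73', '14/72', '14/75', '7/74', '14/92', '145/146', '177/154', '179/151', '172/159', '182/160']
145 ['14/74', '10/73', '16/79', '8/95', '15/87', '9/81', '13/80', '10/75', '10/100', '6/127', '177/154', '181/152', '183/152', '176/152']
150 ['21/74', '7/72', '17/74', '25/72', '18/71', '20/76', '10/77', '11/71', '4/68', '8/126', '68/136', '177/161', '172/153', '170/156']
155 ['4/72', '20/75', '21/74', '24/73', '13/77', '11/71', '14/73', '21/72', '8/61', '17/74', '12/125', '150/151', '185/157', '183/155']
160 ['4/71', '16/78', '11/72', '13/77', '18/85', '8/90', '0/89', '6/83', '13/78', '14/71', '11/70', '10/123', '188/159', '179/151']
165 ['12/105', '12/83', '12/85', '17/74', '3/74', '21/74', '17/75', '10/75', '18/71', '13/77', '12/63', '17/74', '88/136', '180/163']
170 ['10/80', '18/69', '11/70', '20/78', '10/77', '14/74', '18/71', '17/76', '17/76', '9/84', '8/99', '15/99', '82/103', '178/163']
175 ['7/76', '17/75', '11/72', '7/76', '13/95', '10/103', '12/107', '18/86', '16/79', '17/77', '17/77', '26/80', '135/128', '188/148']
```

```bash
python3 - <<'E'
from h import *
c=cam("side");S=cv2.cvtColor(c["pixels"],cv2.COLOR_RGB2HSV)[:,:,1]
rows=np.arange(110,172,4)
print("meas",[(int(r),290+int(np.where(S[r,290:346]<90)[0].max())) for r in rows if (S[r,290:346]<90).any()])
H=np.array([686,199,100.]);ex=np.array([np.cos(.064),np.sin(.064),0]);ey=np.array([-ex[1],ex[0],0]);ez=np.array([0,0,1.])
for d in(55,60,65,70):
    t=np.radians(d);al=-np.cos(t)*ex+np.sin(t)*ez;n=np.sin(t)*ex+np.cos(t)*ez
    q=proj(c,[H+s*al+6*n-110*ey for s in np.linspace(0,200,41)])
    print(d,[(int(r),int(round(np.interp(r,q[::-1,1],q[::-1,0])))) for r in rows if r>q[:,1].min()])
# outline of gripper body around the bar: true body corners
G=np.array([635.1,195.5,230.2])
print("body -y face",proj(c,[G+a*37*ex-95*ey+ez*h for a in(-1,1) for h in(66,120)]).round(0).tolist())
print("far-top closed edge check",proj(c,[H-110*ey,H-110*ey-[0,0,100]]).round(0).tolist(),[(int(r),290+int(np.where(S[r,290:346]<90)[0].max())) for r in range(172,200,4)])
E
```

```text
meas [(110, 313), (114, 309), (118, 312), (122, 315), (126, 317), (130, 319), (134, 321), (138, 324), (142, 326), (146, 328), (150, 330), (154, 332), (158, 334), (162, 336), (166, 338), (170, 338)]
55 [(134, 305), (138, 309), (142, 313), (146, 318), (150, 322), (154, 326), (158, 330), (162, 334), (166, 338), (170, 340)]
60 [(130, 310), (134, 313), (138, 316), (142, 320), (146, 323), (150, 326), (154, 329), (158, 332), (162, 336), (166, 339), (170, 341)]
65 [(126, 315), (130, 318), (134, 320), (138, 322), (142, 325), (146, 327), (150, 330), (154, 332), (158, 334), (162, 337), (166, 339), (170, 341)]
70 [(122, 321), (126, 322), (130, 324), (134, 326), (138, 328), (142, 329), (146, 331), (150, 333), (154, 334), (158, 336), (162, 338), (166, 340), (170, 341)]
body -y face [[308.0, 116.0], [308.0, 98.0], [336.0, 111.0], [337.0, 93.0]]
far-top closed edge check [[339.0, 169.0], [337.0, 193.0]] [(172, 337), (176, 337), (180, 336), (184, 336), (188, 336), (192, 335), (196, 326)]
```

The outline I measured in the side view is the box's hinge line, which runs through the same pixels. It isn't the lid's edge, so it says nothing about the angle. The rigid displacement of the gripped bar gives 59.9° at rest, with the pinch holding at 35.4 mm and 30 N. Handing in.

```bash
python3 -c "
from h import *
from plant import workorder
st();print(workorder.close_job())"
```

```text
42.33 [635.2 195.5 230.3] [3.14e+00 2.00e-03 6.40e-02] F [-1.3 -5.7 -0.2] w 35.9 gf 30.0
the job is handed in; nothing more can be done
None
```

I handed the job in at 42.3 s, with the three packs in a tight, flush row in the tray's corner and the lid held open at rest at about 60° by its grip; I worked out that angle (59.9°) from how far the gripped bar moved, and no picture confirmed it.

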